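# Clamp a glued plywood stack in a bench screw press

### The arm

A 6-joint arm with a two-finger parallel gripper is mounted at the origin on the work surface. World frame = base frame: x ahead of the robot, y to its left, z up, the work surface at z = 0. Lengths are in mm, angles in degrees, forces in N, time in s.
With the tool pointing down it reaches from about 300 to 850 mm from the base axis. Payload 4.2 kg.
Tool frame: the origin (TCP) lies midway between the tips of the shut fingers; the grasp point (between the pads) lies 19 mm behind it (env.grasp_offset is the distance from the TCP to the grasp point, in mm); z points along the fingers, y is the direction in which the jaws open and shut (so a half turn about z gives the same grasp; the last joint's range is limited). The gripper opens to 91 mm and grips with 3 to 60 N. Pads are 32 mm wide; open, the fingers measure 118 mm over their backs; the gripper's body (76 mm by 178 mm) begins 60 mm behind the grasp point.
Start: joints at [73.969, 18.312, 89.639, -0, 72.044, -1.146], TCP at [147.712, 555.72, 213.976] pointing down, gripper open.
Joint ranges: [-177.97, 177.97], [-48.28, 115.42], [12.27, 149.76], [-77.06, 257.06], [2.81, 150.46], [-146.56, 146.56]. Speed limits (degrees/s): [147.25, 147.25, 180, 180, 180, 180].

### API

Orientations are given as [roll, pitch, yaw] about the fixed x, y, z axes, in that order (R = Rz(yaw) Ry(pitch) Rx(roll)).
In Python, from workcell import state, grab_frame, camera_info, workorder, env gives the robot as it stands.
- The arm moves only by the shell command python3 -m creep 'ROWS' [FORCE]. ROWS is JSON, a list of rows, each an object of numbers: "dx", "dy", "dz": the shift along the tool's x, y, z in m; "yaw": the turn about the tool's z in degrees; "hand": the finger opening in m, from 0 to 0.0912. A call has 1 to 10 rows; each row is the pose to reach, as a shift and turn from the pose commanded when the call began, along the tool's axes at that moment; what a row does not reach only later rows make up. A row lasts 1/10 s, in which the tool goes at most 50 mm and 8.59 degrees, less where a joint would pass 70% of its speed; a pose out of reach is approached as far as the arm can. A call with a gripper value outside its range is refused whole. The fingers move at their own pace and stop on an object; FORCE is the grip in N (left out, the last holds). Time passes only in rows, so rows that repeat a pose let the fingers close. It gives the time, the measured TCP pose, the force and the opening at its end, in the units of the state.
- state(): the state, without advancing time (a new reading comes with each control period).
- grab_frame(name): name is "scene" or "top"; returns the picture (384x512x3 uint8, red, green, blue); there is no depth.
- camera_info(name): a dict with "K" (3x3 intrinsics, pixels), "dist_coeffs" ([k1, k2, p1, p2, k3] as OpenCV has them; the pictures are not rectified), "eye" and "orientation" of the camera in the world. Camera axes: x right, y up, looking along -z (the intrinsics and any distortion apply to the point x, -y, -z); pixel columns grow to the right and rows downward; lengths in mm; the calibration is good to about 2 mm. A picture is of the moment at which its call begins. camera_info takes no time and is no camera call.
- workorder.job_done(): hands the job in, once; it reports no verdict.
The state is a dict: "time_s": time; "qpos": joint angles; "qvel": joint speeds; "effort": joint torques, N m; "ee_pos": TCP position; "ee_rot": TCP orientation; "force": force on the tool from outside, world axes, zero at the start; "torque": the same for the moment, N m; "gripper_width": finger opening in mm.
Only numpy, scipy, OpenCV 4.12 (cv2) and the standard library are available. Lean on these libraries where they do the work, as an engineer would, in place of code of your own. Each camera call takes 0.05 s, during which the arm holds its last target. There are 200 camera calls.

### The job

Push the loaded tray fully home under the screw press, then wind the crank clockwise until the platen just touches the plywood stack, and from that touch add a quarter of a turn, no more, so that the glue joint is pressed but not starved. Let go of the crank and leave it so, and leave everything else on the bench where it is.

Things in the scene. Friction and masses are not known exactly. Their poses are not given: they have to be found in the camera images.
- screw_axis (a point): a point on the vertical screw axis, 290 mm above the bench, level with the middle of the crank's grip. Its axes are the press's: z up, y along the runway towards the end from which the tray comes (the tray goes in towards -y), x across the runway.
- crank_knob (a point): middle of the crank's upright grip, a black cylinder 22 mm in diameter, 54 mm tall. It spins freely on its pin, so a gripper can hold it without turning. It goes round the screw axis in a level circle of 70 mm radius and does not rise or sink. The 22 mm wide crank arm's top is 35 mm below this point; its ball end reaches 66 mm beyond the axis on the other side, 19 mm or more below this point.
- screw (a joint): turn of the crank, rad, 0 to 18.2; grows clockwise from above, lowering the ram 12 mm a turn. At q the grip is at (70 cos q, -70 sin q) mm from the axis, press axes. Stays where left. Free running takes about 9 N at the grip; the platen is sprung with preload: at touch +4.6 N, then +0.9 N per tenth of a turn. Touch comes 0.2 to 1.7 turns from the start; stack height differs: feel for it.
- tray (a joint): how far the plywood tray is out, in m: 0 when fully home against its stop, up to 0.11 out. It slides along the press's y axis with about 3 N of friction and stays where it is left.
- tray_knob_center (a point): middle of the tray's upright wooden knob, 22 mm in diameter, 50 mm tall, near the outer end of the tray's 50 mm wide tongue. With the tray home it stands 190 mm from the screw axis along the press's +y. The tongue ends 15 mm beyond it and its top is 25 mm below this point.
- stack: stack of three glued plywood discs, 120 mm in diameter, about 42 mm tall, fixed on the tray; origin at the centre of its underside. With the tray home it is centred under the steel platen (100 mm in diameter). The platen squeezes it with about 170 N at touch and 34 N more per further tenth of a turn.
- nut: bystander: large steel nut (30 mm across, 12 mm tall) lying on the press's wooden base; origin at the centre of its underside
- jar: bystander: amber glass jar with steel cap, 54 mm in diameter, 70 mm tall, beside the runway; origin at the centre of its underside
- offcut: bystander: wooden offcut 30 x 90 x 18 mm lying beside the runway, origin at the centre of its underside
- screwdriver: bystander: screwdriver lying on the bench
- glue: bystander: standing white glue bottle, 60 mm in diameter, 160 mm tall; origin at the centre of its underside
- hammer: bystander: hammer lying on the bench
- spare_disc: bystander: spare plywood disc, 120 mm in diameter, 12.5 mm thick, lying on the bench
- press: bench screw press, fixed to the bench; origin on the screw axis at bench height; axes as screw_axis. Two steel posts, 24 mm diameter, at x = +-102 mm; grey head beam along x, 250 x 56 mm, 195 to 235 mm above the bench; wooden base 30 mm thick (245 x 290 mm) and a 170 mm wide runway that reaches 330 mm out along +y.

How it is judged:
By the outcome, as a careful person would: the job done as asked, in the order asked, and still so for the second after the job is handed in, with the robot touching nothing.
It also fails if it takes over 72 s, if anything falls off the work surface, if the arm or the gripper's body presses on something with over 40 N, if the wrist force passes 120 N, or if a joint passes its speed limit or range.

## Working session

There is one attempt and no reset: what is moved stays moved. The work goes in short steps, Python scripts to look and compute and a shell command to move; the robot and the scene stay as the last step left them, time stands still between calls to the robot, and variables do not carry over. Pictures are saved under pics/ and viewed, on a budget of 10 in all, crops included, one or two more only if the job needs it, and the job is handed in when it is done.

```bash
mkdir -p pics; ls
python3 - <<'E'
from workcell import state, grab_frame, camera_info
import cv2
for n in("scene","top"):
    im=grab_frame(n); cv2.imwrite(f"pics/{n}0.png",im[...,::-1]); c=camera_info(n); print(n,c)
print(state())
E
```

```text
pics
scene {'K': array([[360.79331194,   0.        , 249.60240179],
       [  0.        , 360.79331194, 201.15401477],
       [  0.        ,   0.        ,   1.        ]]), 'dist_coeffs': array([-0.03071831,  0.        ,  0.        ,  0.        ,  0.        ]), 'eye': array([1209.56839569,  175.55672781, 1105.90550567]), 'orientation': array([ 35.94480348,  -0.3843627 , 104.28328935])}
top {'K': array([[402.35136676,   0.        , 253.72063996],
       [  0.        , 402.35136676, 191.79938883],
       [  0.        ,   0.        ,   1.        ]]), 'dist_coeffs': array([-0.00167936,  0.        ,  0.        ,  0.        ,  0.        ]), 'eye': array([ 294.45023471,    7.56172156, 1322.40437466]), 'orientation': array([ 12.76314126,   0.2713225 , -89.66114976])}
{'time_s': 0.1, 'qpos': array([ 7.39694963e+01,  1.83497246e+01,  8.97008416e+01,  6.64860682e-04,
        7.20429746e+01, -1.14535942e+00]), 'qvel': array([ 0.04456372, -0.06059338, -0.1439955 ,  0.0936768 ,  0.10180724,
       -0.07760335]), 'effort': array([ 9.28469526e-04, -4.13331342e+01, -2.32509685e+01,  7.30613549e-02,
        4.22329945e-02, -5.97899952e-05]), 'ee_pos': array([147.57154934, 555.26857463, 213.17717925]), 'ee_rot': array([-1.79906491e+02, -2.50179360e-03,  1.65114648e+02]), 'force': array([-0.51640567, -0.10783465, -0.87058741]), 'torque': array([ 0.01532951, -0.00869646, -0.03593511]), 'gripper_width': 91.15641651213762}
```

View pics/scene0.png

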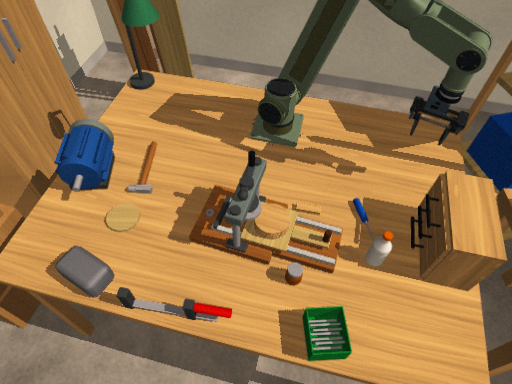

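View pics/top0.png

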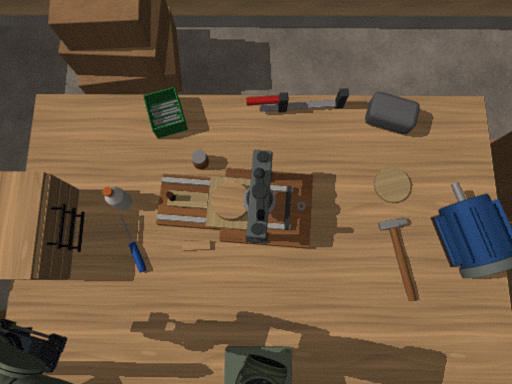

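The scene view shows the press around (245,210), the crank grip near (252,158) and the tray knob near (326,235). In the top view the press axis is near (260,200) and the knob near (170,196). I'll enlarge both.

Run:
```python
import cv2,numpy as np
s=cv2.imread("pics/scene0.png")[140:275,185:345]; t=cv2.imread("pics/top0.png")[140:255,150:320]
a=cv2.resize(s,None,fx=5,fy=5,interpolation=cv2.INTER_CUBIC)
b=cv2.resize(t,None,fx=4.7,fy=4.7,interpolation=cv2.INTER_CUBIC)
b=b[:, :800]
def grid(im,f,x0,y0):
    for x in range(0,im.shape[1],int(20*f)): cv2.putText(im,str(int(x0+x/f)),(x,10),0,.4,(0,0,255),1); cv2.line(im,(x,0),(x,im.shape[0]),(255,255,0),1)
    for y in range(0,im.shape[0],int(20*f)): cv2.putText(im,str(int(y0+y/f)),(0,y+10),0,.4,(0,0,255),1); cv2.line(im,(0,y),(im.shape[1],y),(255,255,0),1)
a=a[:600];grid(a,5,185,140);grid(b,4.7,150,140)
cv2.imwrite("pics/s1.png",a);cv2.imwrite("pics/t1.png",b)
```

```text
(no output)
```

View pics/s1.png

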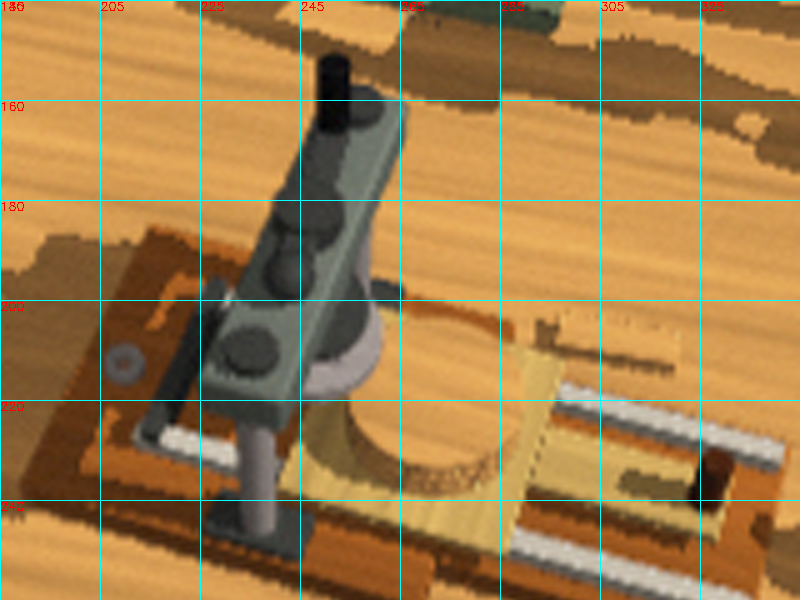

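View pics/t1.png

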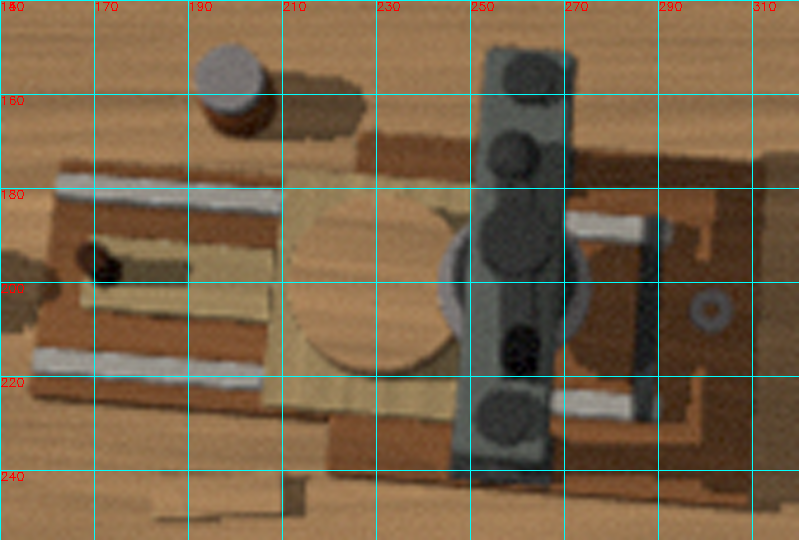

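Pixels read:
- **Crank grip:** scene (251.7,158.8), top (260.9,214.0).
- **Tray knob:** scene (327.2,236.4), top (171.1,196.2).
- **Beam bolts:** scene (256,161) and (235,210), top (263.2,156.4) and (257.9,228.3).

The crank lies along the beam with the grip on the robot side, so q is roughly π. Next I'll triangulate.

```bash
cat > h.py <<'E'
import numpy as np,cv2
from workcell import camera_info
from scipy.spatial.transform import Rotation as R
def ray(n,p):
    c=camera_info(n); u=cv2.undistortPoints(np.array([[p]],float),c["K"],c["dist_coeffs"])[0,0]
    d=R.from_euler("xyz",c["orientation"],degrees=True).apply([u[0],-u[1],-1]); return c["eye"],d/np.linalg.norm(d)
def tri(ps,pt):
    (a,d),(b,e)=ray("scene",ps),ray("top",pt)
    k=np.linalg.lstsq(np.c_[d,-e],b-a,rcond=None)[0]; p,q=a+k[0]*d,b+k[1]*e
    return (p+q)/2,np.linalg.norm(p-q)
def atz(n,p,z):
    o,d=ray(n,p); return o+d*(z-o[2])/d[2]
E
python3 - <<'E'
from h import *
np.set_printoptions(precision=1,suppress=True)
S=lambda x,y:(185+x/5,140+y/5); T=lambda x,y:(150+x/4.7,140+y/4.7)
def show(n,a,b): r=tri(a,b); print(n,*r); return r[0]
show("grip",S(334,94),T(521,348)); show("griptop",S(334,61),T(521,337))
show("knob",S(711,482),T(100,266)); show("knobtop",S(716,458),T(90,250))
b1=show("bolt-",S(355,105),T(507,415));b2=show("bolt+",S(250,350),T(532,77));show("ball",S(290,268),T(513,155))
show("hub",S(308,215),T(515,238)); print("mid",(b1+b2)/2,"len",np.linalg.norm(b1-b2))
print("jar cap",atz("top",T(230,78),70),"glue cap",atz("top",(108,192),160), "glue base", atz("top",(123,203),10))
# rails z~?: runway edges for yaw
for a,b in [((60,172),(280,187)),((32,395),(330,418))]:
    p,q=atz("top",T(*a),40),atz("top",T(*b),40); print("edge",p,q,"yaw",np.degrees(np.arctan2(-(p-q)[0],(p-q)[1])))
E
```

```text
grip [470.2  -2.6 280.5] 5.181880970225873
griptop [471.2  -2.5 310.8] 4.6819838001858
knob [559.7 279.1  75.9] 5.110065204929627
knobtop [563.  277.5 111.1] 2.8611526838761088
bolt- [438.3   4.4 238.4] 4.221752063792194
bolt+ [641.4  -9.5 239.8] 4.916416171194185
ball [588.9   1.3 255.2] 3.8203447664557206
hub [541.   -0.1 247.1] 3.746550074461686
mid [539.9  -2.6 239.1] len 203.592815922529
jar cap [694.9 194.4  70. ] glue cap [555.  447.1 160. ] glue base [551.4 450.5  10. ]
edge [634.9 315.8  40. ] [624.7 160.9  40. ] yaw -3.7486871497027696
edge [477.1 326.2  40. ] [462.4 121.9  40. ] yaw -4.118050487632933
```

The geometry fits: bolt spacing is 204 mm, crank radius 70 mm, press yaw about -3.9°, and the tray is about 91 mm out. Now I'll move above the tray knob with the jaws across the runway (tool yaw 86°).

```bash
cat > d.py <<'E'
import sys,numpy as np
from workcell import state
from scipy.spatial.transform import Rotation as R
s=state(); t=np.array([float(v) for v in sys.argv[1:4]])
Rm=R.from_euler("xyz",s["ee_rot"],degrees=True)
print("tool shift mm",np.round(Rm.inv().apply(t-s["ee_pos"]),1),"pos",np.round(s["ee_pos"],1),"rot",np.round(s["ee_rot"],1),"F",np.round(s["force"],1),"t",round(s["time_s"],2),"w",round(s["gripper_width"],1))
E
P='{"dx":-0.469,"dy":-0.160,"yaw":79,"hand":0.06}'
python3 -m creep '[{"dx":-0.469,"dy":-0.160,"yaw":79,"hand":0.06},{"dx":-0.469,"dy":-0.160,"yaw":79,"hand":0.06},{"dx":-0.469,"dy":-0.160,"yaw":79,"hand":0.06},{"dx":-0.469,"dy":-0.160,"yaw":79,"hand":0.06},{"dx":-0.469,"dy":-0.160,"yaw":79,"hand":0.06},{"dx":-0.469,"dy":-0.160,"yaw":79,"hand":0.06},{"dx":-0.469,"dy":-0.160,"yaw":79,"hand":0.06},{"dx":-0.469,"dy":-0.160,"yaw":79,"hand":0.06},{"dx":-0.469,"dy":-0.160,"yaw":79,"hand":0.06},{"dx":-0.469,"dy":-0.160,"yaw":79,"hand":0.06}]' 20
python3 d.py 560 280 120
```

```text
tool shift mm [-469.3 -159.9   93.4] pos [147.6 555.3 213.2] rot [-179.9   -0.   165.1] F [-0.5 -0.1 -0.9] t 0.1 w 91.2validation failed for argument at $[0]...
```

```bash
python3 -m creep '[{"dx":-0.045,"dy":-0.016,"dz":0,"yaw":8,"hand":0.06}]' 20; python3 -m creep --help | head -20; python3 d.py 560 280 120
```

```text
time_s: 0.2
ee_pos: [184.4, 530.7, 213.2]
ee_rot: [180.0, -0.1, 157.2]
force: [2.2, -0.2, -0.1]
gripper_width: 85.7
tool shift mm [-443.5  -85.9   92.2] pos [184.4 530.7 213.2] rot [ 1.800e+02 -1.000e-01  1.572e+02] F [ 2.2 -0.2 -0.1] t 0.2 w 85.7invalid input: not JSON, or not a number
```

```bash
python3 -m creep '[{"dx":-0.443,"dy":-0.085,"dz":0,"yaw":71,"hand":0.06},{"dx":-0.443,"dy":-0.085,"dz":0,"yaw":71,"hand":0.06},{"dx":-0.443,"dy":-0.085,"dz":0,"yaw":71,"hand":0.06},{"dx":-0.443,"dy":-0.085,"dz":0,"yaw":71,"hand":0.06},{"dx":-0.443,"dy":-0.085,"dz":0,"yaw":71,"hand":0.06},{"dx":-0.443,"dy":-0.085,"dz":0,"yaw":71,"hand":0.06},{"dx":-0.443,"dy":-0.085,"dz":0,"yaw":71,"hand":0.06},{"dx":-0.443,"dy":-0.085,"dz":0,"yaw":71,"hand":0.06},{"dx":-0.443,"dy":-0.085,"dz":0,"yaw":71,"hand":0.06},{"dx":-0.443,"dy":-0.085,"dz":0,"yaw":71,"hand":0.06}]'
python3 d.py 560 280 130
```

```text
time_s: 1.2
ee_pos: [566.5, 274.2, 212.7]
ee_rot: [179.9, 0.1, 85.8]
force: [-0.8, 0.7, 0.4]
gripper_width: 59.7
tool shift mm [ 5.5 -7.1 82.7] pos [566.5 274.2 212.7] rot [1.799e+02 1.000e-01 8.580e+01] F [-0.8  0.7  0.4] t 1.2 w 59.7
```

```bash
python3 -m creep '[{"dx":0.005,"dy":-0.007,"dz":0.04,"yaw":0,"hand":0.06},{"dx":0.005,"dy":-0.007,"dz":0.085,"yaw":0,"hand":0.06},{"dx":0.005,"dy":-0.007,"dz":0.085,"yaw":0,"hand":0.06},{"dx":0.005,"dy":-0.007,"dz":0.085,"yaw":0,"hand":0.06}]'
python3 - <<'E'
from workcell import grab_frame
import cv2
s=grab_frame("scene")[170:280,270:400,::-1];t=grab_frame("top")[150:250,110:240,::-1]
cv2.imwrite("pics/k1.png",cv2.resize(cv2.vconcat([s,t]),None,fx=2.8,fy=2.8,interpolation=cv2.INTER_CUBIC))
E
python3 d.py 560 280 70
```

```text
time_s: 1.6
ee_pos: [555.0, 284.0, 129.0]
ee_rot: [-179.9, 0.0, 86.2]
force: [0.6, 0.7, 0.2]
gripper_width: 59.9
tool shift mm [-4.6  3.3 61.5] pos [556.8 284.7 131.5] rot [ 1.798e+02 -1.000e-01  8.610e+01] F [ 0.3 -0.8  0.5] t 1.7 w 59.7
```

View pics/k1.png

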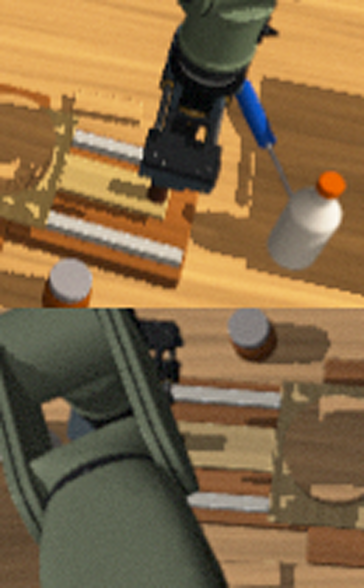

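The scene view has the knob at crop (158,185) under the jaws. The apparent offset matches the vertical lean of about 30 px per 140 mm, as the glue bottle shows. I'll descend in stages and watch the force.

```bash
python3 -m creep '[{"dx":-0.004,"dy":0.003,"dz":0.015,"yaw":0,"hand":0.06},{"dx":-0.004,"dy":0.003,"dz":0.03,"yaw":0,"hand":0.06},{"dx":-0.004,"dy":0.003,"dz":0.03,"yaw":0,"hand":0.06}]';  python3 -m creep '[{"dx":0,"dy":0,"dz":0.015,"yaw":0,"hand":0.06},{"dx":0,"dy":0,"dz":0.03,"yaw":0,"hand":0.06},{"dx":0,"dy":0,"dz":0.03,"yaw":0,"hand":0.06},{"dx":0,"dy":0,"dz":0.03,"yaw":0,"hand":0.06}]'; python3 d.py 560 280 70
```

```text
time_s: 2.0
ee_pos: [558.3, 279.5, 99.6]
ee_rot: [180.0, -0.0, 86.1]
force: [-0.7, -0.1, 0.9]
gripper_width: 59.8
time_s: 2.4
ee_pos: [559.2, 280.0, 70.7]
ee_rot: [179.9, -0.1, 86.1]
force: [-0.9, 0.3, -0.6]
gripper_width: 59.6
tool shift mm [0.1 0.8 0.7] pos [559.2 280.   70.7] rot [ 1.799e+02 -1.000e-01  8.610e+01] F [-0.9  0.3 -0.6] t 2.4 w 59.6
```

Close the fingers on the knob.

```bash
python3 -m creep '[{"dx":0,"dy":0,"dz":0,"yaw":0,"hand":0.01},{"dx":0,"dy":0,"dz":0,"yaw":0,"hand":0.01},{"dx":0,"dy":0,"dz":0,"yaw":0,"hand":0.01},{"dx":0,"dy":0,"dz":0,"yaw":0,"hand":0.01},{"dx":0,"dy":0,"dz":0,"yaw":0,"hand":0.01},{"dx":0,"dy":0,"dz":0,"yaw":0,"hand":0.01},{"dx":0,"dy":0,"dz":0,"yaw":0,"hand":0.01},{"dx":0,"dy":0,"dz":0,"yaw":0,"hand":0.01}]' 20
```

```text
time_s: 3.2
ee_pos: [559.8, 279.3, 69.2]
ee_rot: [179.8, -0.0, 86.1]
force: [5.0, -2.1, -2.2]
gripper_width: 21.5
```

Gripped: opening 21.5 mm on a 22 mm knob. I'll push 80 mm, then feel for the stop.

```bash
python3 -m creep '[{"dx":-0.015,"dy":0,"dz":0,"yaw":0,"hand":0.01},{"dx":-0.03,"dy":0,"dz":0,"yaw":0,"hand":0.01},{"dx":-0.045,"dy":0,"dz":0,"yaw":0,"hand":0.01},{"dx":-0.06,"dy":0,"dz":0,"yaw":0,"hand":0.01},{"dx":-0.07,"dy":0,"dz":0,"yaw":0,"hand":0.01},{"dx":-0.075,"dy":0,"dz":0,"yaw":0,"hand":0.01},{"dx":-0.08,"dy":0,"dz":0,"yaw":0,"hand":0.01},{"dx":-0.08,"dy":0,"dz":0,"yaw":0,"hand":0.01}]'; for i in 1 2; do :; done; python3 -m creep '[{"dx":-0.003,"dy":0,"dz":0,"yaw":0,"hand":0.01},{"dx":-0.003,"dy":0,"dz":0,"yaw":0,"hand":0.01}]';  python3 -m creep '[{"dx":-0.003,"dy":0,"dz":0,"yaw":0,"hand":0.01},{"dx":-0.003,"dy":0,"dz":0,"yaw":0,"hand":0.01}]'
```

```text
time_s: 4.0
ee_pos: [553.9, 199.4, 69.2]
ee_rot: [179.9, -0.0, 86.1]
force: [4.8, -0.9, -1.6]
gripper_width: 21.8
time_s: 4.2
ee_pos: [553.7, 197.0, 69.2]
ee_rot: [179.9, -0.1, 86.1]
force: [5.8, 1.7, -1.6]
gripper_width: 21.7
time_s: 4.4
ee_pos: [553.5, 194.2, 69.2]
ee_rot: [179.9, -0.1, 86.1]
force: [4.1, 0.7, -2.2]
gripper_width: 21.7
```

```bash
python3 -m creep '[{"dx":-0.003,"dy":0,"dz":0,"yaw":0,"hand":0.01},{"dx":-0.003,"dy":0,"dz":0,"yaw":0,"hand":0.01}]';  python3 -m creep '[{"dx":-0.003,"dy":0,"dz":0,"yaw":0,"hand":0.01},{"dx":-0.003,"dy":0,"dz":0,"yaw":0,"hand":0.01}]' ; python3 -m creep '[{"dx":-0.003,"dy":0,"dz":0,"yaw":0,"hand":0.01},{"dx":-0.003,"dy":0,"dz":0,"yaw":0,"hand":0.01}]'
```

```text
time_s: 4.6
ee_pos: [553.3, 191.2, 69.2]
ee_rot: [179.9, -0.1, 86.1]
force: [5.7, 2.1, -1.4]
gripper_width: 21.9
time_s: 4.8
ee_pos: [553.2, 190.0, 69.2]
ee_rot: [179.9, -0.3, 86.0]
force: [4.7, 7.2, -3.7]
gripper_width: 21.7
time_s: 5.0
ee_pos: [553.2, 189.9, 69.3]
ee_rot: [179.8, -0.6, 86.0]
force: [4.2, 16.8, -5.3]
gripper_width: 21.3
```

The tray stopped dead at y=190 with force climbing to 17 N, so it is home. I'll ease off 4 mm of command, open, rise and look.

```bash
python3 -m creep '[{"dx":0.004,"dy":0,"dz":0,"yaw":0,"hand":0.01},{"dx":0.004,"dy":0,"dz":0,"yaw":0,"hand":0.055},{"dx":0.004,"dy":0,"dz":0,"yaw":0,"hand":0.055},{"dx":0.004,"dy":0,"dz":0,"yaw":0,"hand":0.055},{"dx":0.004,"dy":0,"dz":0,"yaw":0,"hand":0.055},{"dx":0.004,"dy":0,"dz":-0.02,"yaw":0,"hand":0.055},{"dx":0.004,"dy":0,"dz":-0.04,"yaw":0,"hand":0.055},{"dx":0.004,"dy":0,"dz":-0.08,"yaw":0,"hand":0.055},{"dx":0.004,"dy":0,"dz":-0.12,"yaw":0,"hand":0.055},{"dx":0.004,"dy":0,"dz":-0.16,"yaw":0,"hand":0.055}]'; python3 -m creep '[{"dx":0.05,"dy":0,"dz":-0.05,"yaw":0,"hand":0.055},{"dx":0.1,"dy":0,"dz":-0.1,"yaw":0,"hand":0.055},{"dx":0.15,"dy":0,"dz":-0.15,"yaw":0,"hand":0.055},{"dx":0.15,"dy":0,"dz":-0.15,"yaw":0,"hand":0.055}]'
python3 - <<'E'
from workcell import grab_frame
import cv2
s=grab_frame("scene")[140:260,200:350,::-1];t=grab_frame("top")[140:240,150:300,::-1]
cv2.imwrite("pics/k2.png",cv2.resize(cv2.vconcat([s,t]),None,fx=2.7,fy=2.7,interpolation=cv2.INTER_CUBIC))
E
```

```text
time_s: 6.0
ee_pos: [551.5, 188.2, 230.4]
ee_rot: [-179.9, 0.0, 86.1]
force: [0.3, 0.8, -0.2]
gripper_width: 54.6
time_s: 6.4
ee_pos: [561.1, 330.4, 372.1]
ee_rot: [-180.0, 0.0, 86.1]
force: [1.7, 0.3, -0.5]
gripper_width: 55.4
```

View pics/k2.png

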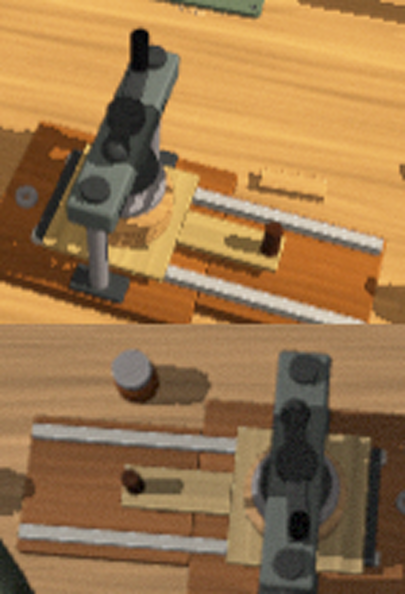

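The picture shows the tray under the platen against the back bar, with the knob at scene (300.7,228.1) and top (199.6,198.5). Jar and offcut have not moved. I'll check that and compute the shift to above the crank grip.

```bash
python3 - <<'E'
from h import *
print(tri((300.7,228.1),(199.6,198.5)))
E
python3 d.py 470 -2 350;python3 d.py 560 280 350
```

```text
(array([552.83459778, 188.47141673,  80.70369522]), np.float64(5.540109170385388))
tool shift mm [-341.6  -71.1   22.2] pos [562.5 334.2 375.2] rot [179.6  -0.4  86.4] F [ 0.9 -0.3  0.7] t 6.5 w 54.9
tool shift mm [-54.4   0.8  24.8] pos [562.5 334.2 375.2] rot [179.6  -0.4  86.4] F [ 0.9 -0.3  0.7] t 6.5 w 54.9
```

```bash
python3 -m creep '[{"dx":-0.34,"dy":-0.071,"dz":0.025,"yaw":0,"hand":0.055},{"dx":-0.34,"dy":-0.071,"dz":0.025,"yaw":0,"hand":0.055},{"dx":-0.34,"dy":-0.071,"dz":0.025,"yaw":0,"hand":0.055},{"dx":-0.34,"dy":-0.071,"dz":0.025,"yaw":0,"hand":0.055},{"dx":-0.34,"dy":-0.071,"dz":0.025,"yaw":0,"hand":0.055},{"dx":-0.34,"dy":-0.071,"dz":0.025,"yaw":0,"hand":0.055},{"dx":-0.34,"dy":-0.071,"dz":0.025,"yaw":0,"hand":0.055},{"dx":-0.34,"dy":-0.071,"dz":0.025,"yaw":0,"hand":0.055},{"dx":-0.34,"dy":-0.071,"dz":0.025,"yaw":0,"hand":0.055},{"dx":-0.34,"dy":-0.071,"dz":0.025,"yaw":0,"hand":0.055}]'
python3 - <<'E'
from workcell import grab_frame
import cv2
s=grab_frame("scene")[100:220,190:310,::-1]
cv2.imwrite("pics/c1.png",cv2.resize(s,None,fx=4,fy=4,interpolation=cv2.INTER_CUBIC))
E
python3 d.py 470 -2 276
```

```text
time_s: 7.5
ee_pos: [467.6, -4.3, 344.9]
ee_rot: [-180.0, -0.0, 86.1]
force: [0.3, 0.0, -0.6]
gripper_width: 54.9
tool shift mm [ 2.   2.1 69. ] pos [467.8  -3.9 345. ] rot [-180.    -0.    86.2] F [ 0.5 -0.3  0.6] t 7.55 w 54.9
```

View pics/c1.png

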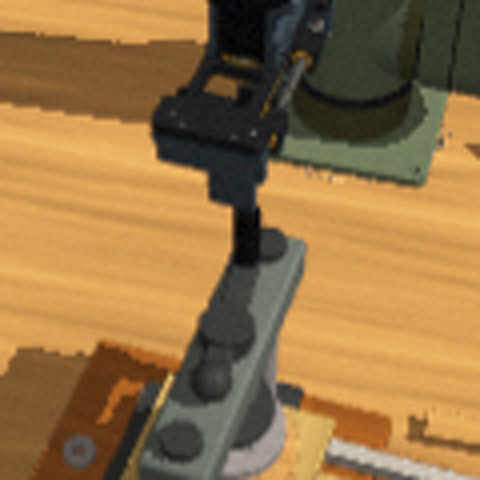

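The near finger, at crop (232,190), stands just above the grip, at (247,235), which fits the lean. Descending.

```bash
python3 -m creep '[{"dx":0.002,"dy":0.002,"dz":0.02,"yaw":0,"hand":0.055},{"dx":0.002,"dy":0.002,"dz":0.035,"yaw":0,"hand":0.055},{"dx":0.002,"dy":0.002,"dz":0.035,"yaw":0,"hand":0.055}]'; python3 -m creep '[{"dx":0,"dy":0,"dz":0.015,"yaw":0,"hand":0.055},{"dx":0,"dy":0,"dz":0.03,"yaw":0,"hand":0.055},{"dx":0,"dy":0,"dz":0.033,"yaw":0,"hand":0.055},{"dx":0,"dy":0,"dz":0.033,"yaw":0,"hand":0.055}]'
python3 -m creep '[{"dx":0,"dy":0,"dz":0,"yaw":0,"hand":0.01},{"dx":0,"dy":0,"dz":0,"yaw":0,"hand":0.01},{"dx":0,"dy":0,"dz":0,"yaw":0,"hand":0.01},{"dx":0,"dy":0,"dz":0,"yaw":0,"hand":0.01},{"dx":0,"dy":0,"dz":0,"yaw":0,"hand":0.01},{"dx":0,"dy":0,"dz":0,"yaw":0,"hand":0.01},{"dx":0,"dy":0,"dz":0,"yaw":0,"hand":0.01}]' 40
```

```text
time_s: 7.85
ee_pos: [469.0, -1.5, 308.2]
ee_rot: [-179.7, -0.0, 86.3]
force: [0.8, 0.0, 0.1]
gripper_width: 54.9
time_s: 8.25
ee_pos: [470.2, -2.3, 277.6]
ee_rot: [-180.0, -0.0, 86.2]
force: [-0.1, -0.1, -0.7]
gripper_width: 55.0
time_s: 8.95
ee_pos: [469.2, -2.9, 277.6]
ee_rot: [-179.9, -0.0, 86.1]
force: [-4.2, 0.4, 3.9]
gripper_width: 21.3
```

Gripped the crank at 21.3 mm. I'll now tabulate the circle increments in tool axes (dx along press y, dy along press x).

```bash
cat > rows.py <<'E'
import sys,numpy as np
q0,n,step,c=float(sys.argv[1]),int(sys.argv[2]),float(sys.argv[3]),int(sys.argv[4])
P=lambda q:np.array([-70*np.sin(np.radians(q)),70*np.cos(np.radians(q))])
for k in range(n):
    a=q0+k*c*step; print(a,[tuple(np.round(P(a+(i+1)*step)-P(a),1)) for i in range(c)] if 0 else " ".join("(%.1f,%.1f)"%tuple(P(a+(i+1)*step)-P(a)) for i in range(c)))
E
python3 rows.py 175 24 7.5 2
```

```text
175.0 (9.2,-0.2) (18.3,0.8)
190.0 (8.9,2.2) (17.4,5.5)
205.0 (8.0,4.4) (15.4,9.8)
220.0 (6.6,6.3) (12.3,13.5)
235.0 (4.8,7.8) (8.4,16.2)
250.0 (2.6,8.8) (4.0,17.8)
265.0 (0.2,9.2) (-0.8,18.3)
280.0 (-2.2,8.9) (-5.5,17.4)
295.0 (-4.4,8.0) (-9.8,15.4)
310.0 (-6.3,6.6) (-13.5,12.3)
325.0 (-7.8,4.8) (-16.2,8.4)
340.0 (-8.8,2.6) (-17.8,4.0)
355.0 (-9.2,0.2) (-18.3,-0.8)
370.0 (-8.9,-2.2) (-17.4,-5.5)
385.0 (-8.0,-4.4) (-15.4,-9.8)
400.0 (-6.6,-6.3) (-12.3,-13.5)
415.0 (-4.8,-7.8) (-8.4,-16.2)
430.0 (-2.6,-8.8) (-4.0,-17.8)
445.0 (-0.2,-9.2) (0.8,-18.3)
460.0 (2.2,-8.9) (5.5,-17.4)
475.0 (4.4,-8.0) (9.8,-15.4)
490.0 (6.3,-6.6) (13.5,-12.3)
505.0 (7.8,-4.8) (16.2,-8.4)
520.0 (8.8,-2.6) (17.8,-4.0)
```

```bash
(python3 -m creep '[{"dx":0.0092,"dy":-0.0002,"dz":0,"yaw":0,"hand":0.01},{"dx":0.0183,"dy":0.0008,"dz":0,"yaw":0,"hand":0.01}]'
python3 -m creep '[{"dx":0.0089,"dy":0.0022,"dz":0,"yaw":0,"hand":0.01},{"dx":0.0174,"dy":0.0055,"dz":0,"yaw":0,"hand":0.01}]'
python3 -m creep '[{"dx":0.0080,"dy":0.0044,"dz":0,"yaw":0,"hand":0.01},{"dx":0.0154,"dy":0.0098,"dz":0,"yaw":0,"hand":0.01}]'
python3 -m creep '[{"dx":0.0066,"dy":0.0063,"dz":0,"yaw":0,"hand":0.01},{"dx":0.0123,"dy":0.0135,"dz":0,"yaw":0,"hand":0.01}]') | tee -a log.txt | grep -E "pos|force"
cat > an.py <<'E'
import re,numpy as np
from scipy.optimize import least_squares
L=open("log.txt").read(); V=lambda k:np.array([eval(x) for x in re.findall(k+r": (\[.*?\])",L)])
p,f=V("ee_pos")[:,:2],V("force")[:,:2]
X=np.array([[.9977,-.068],[.068,.9977]])
s=least_squares(lambda c:np.r_[np.hypot(*(p-c).T)-70,(c-[540.2,-1.5])/3],[540.2,-1.5]).x
d=(p-s)@X.T; q=np.degrees(np.unwrap(np.arctan2(-d[:,1],d[:,0])%(2*np.pi)))
t=np.c_[-np.sin(np.radians(q)),-np.cos(np.radians(q))]; F=-((f@X.T)*t).sum(1); r=((f@X.T)*d).sum(1)/70
print("axis",s.round(1)); [print("q %.1f r %.1f Ft %.1f Fr %.1f"%(a,np.hypot(*e),b,c)) for a,e,b,c in zip(q,d,F,r)]
E
python3 an.py
```

```text
ee_pos: [470.4, 12.7, 277.6]
force: [-5.5, -7.3, 6.0]
ee_pos: [476.5, 30.5, 277.6]
force: [-7.4, -6.4, 5.6]
ee_pos: [486.9, 46.0, 277.6]
force: [-8.1, -3.4, 5.8]
ee_pos: [501.1, 58.1, 277.6]
force: [-8.7, -0.8, 6.4]
axis [539.2  -0.7]
q 187.1 r 70.0 Ft 8.2 Fr 4.0
q 202.6 r 70.0 Ft 9.0 Fr 3.8
q 217.9 r 70.1 Ft 7.9 Fr 3.8
q 233.2 r 70.0 Ft 7.7 Fr 4.1
```

Tangential force runs steady at about 8–9 N and the grip tracks well. I'll continue 45° at a time.

```bash
(python3 -m creep '[{"dx":0.0048,"dy":0.0078,"dz":0,"yaw":0,"hand":0.01},{"dx":0.0084,"dy":0.0162,"dz":0,"yaw":0,"hand":0.01}]'
python3 -m creep '[{"dx":0.0026,"dy":0.0088,"dz":0,"yaw":0,"hand":0.01},{"dx":0.0040,"dy":0.0178,"dz":0,"yaw":0,"hand":0.01}]'
python3 -m creep '[{"dx":0.0002,"dy":0.0092,"dz":0,"yaw":0,"hand":0.01},{"dx":-0.0008,"dy":0.0183,"dz":0,"yaw":0,"hand":0.01}]') >> log.txt; python3 an.py
```

```text
axis [539.2  -0.7]
q 187.1 r 70.1 Ft 8.2 Fr 4.0
q 202.5 r 70.0 Ft 9.0 Fr 3.8
q 217.9 r 70.1 Ft 7.9 Fr 3.8
q 233.2 r 70.0 Ft 7.7 Fr 4.1
q 248.5 r 70.0 Ft 9.6 Fr 2.3
q 263.7 r 70.0 Ft 8.5 Fr 1.4
q 278.9 r 70.0 Ft 9.5 Fr -0.1
```

```bash
(python3 -m creep '[{"dx":-0.0022,"dy":0.0089,"dz":0,"yaw":0,"hand":0.01},{"dx":-0.0055,"dy":0.0174,"dz":0,"yaw":0,"hand":0.01}]'
python3 -m creep '[{"dx":-0.0044,"dy":0.0080,"dz":0,"yaw":0,"hand":0.01},{"dx":-0.0098,"dy":0.0154,"dz":0,"yaw":0,"hand":0.01}]'
python3 -m creep '[{"dx":-0.0063,"dy":0.0066,"dz":0,"yaw":0,"hand":0.01},{"dx":-0.0135,"dy":0.0123,"dz":0,"yaw":0,"hand":0.01}]') >> log.txt; python3 an.py | tail -4
```

```text
q 278.9 r 70.0 Ft 9.5 Fr -0.1
q 293.9 r 70.0 Ft 8.3 Fr -1.0
q 308.9 r 70.0 Ft 8.9 Fr -2.6
q 323.7 r 70.1 Ft 8.8 Fr -3.1
```

```bash
(python3 -m creep '[{"dx":-0.0078,"dy":0.0048,"dz":0,"yaw":0,"hand":0.01},{"dx":-0.0162,"dy":0.0084,"dz":0,"yaw":0,"hand":0.01}]'
python3 -m creep '[{"dx":-0.0088,"dy":0.0026,"dz":0,"yaw":0,"hand":0.01},{"dx":-0.0178,"dy":0.0040,"dz":0,"yaw":0,"hand":0.01}]'
python3 -m creep '[{"dx":-0.0092,"dy":0.0002,"dz":0,"yaw":0,"hand":0.01},{"dx":-0.0183,"dy":-0.0008,"dz":0,"yaw":0,"hand":0.01}]') >> log.txt; python3 an.py | tail -3
```

```text
q 338.4 r 70.0 Ft 8.4 Fr -4.8
q 353.1 r 70.0 Ft 9.4 Fr -5.1
q 367.7 r 70.0 Ft 8.3 Fr -5.0
```

```bash
(python3 -m creep '[{"dx":-0.0089,"dy":-0.0022,"dz":0,"yaw":0,"hand":0.01},{"dx":-0.0174,"dy":-0.0055,"dz":0,"yaw":0,"hand":0.01}]'
python3 -m creep '[{"dx":-0.0080,"dy":-0.0044,"dz":0,"yaw":0,"hand":0.01},{"dx":-0.0154,"dy":-0.0098,"dz":0,"yaw":0,"hand":0.01}]'
python3 -m creep '[{"dx":-0.0066,"dy":-0.0063,"dz":0,"yaw":0,"hand":0.01},{"dx":-0.0123,"dy":-0.0135,"dz":0,"yaw":0,"hand":0.01}]') >> log.txt; python3 an.py | tail -3
```

```text
q 382.4 r 70.0 Ft 8.2 Fr -4.3
q 397.1 r 70.0 Ft 9.0 Fr -3.5
q 411.7 r 70.0 Ft 8.1 Fr -3.5
```

```bash
(python3 -m creep '[{"dx":-0.0048,"dy":-0.0078,"dz":0,"yaw":0,"hand":0.01},{"dx":-0.0084,"dy":-0.0162,"dz":0,"yaw":0,"hand":0.01}]'
python3 -m creep '[{"dx":-0.0026,"dy":-0.0088,"dz":0,"yaw":0,"hand":0.01},{"dx":-0.0040,"dy":-0.0178,"dz":0,"yaw":0,"hand":0.01}]'
python3 -m creep '[{"dx":-0.0002,"dy":-0.0092,"dz":0,"yaw":0,"hand":0.01},{"dx":0.0008,"dy":-0.0183,"dz":0,"yaw":0,"hand":0.01}]') >> log.txt; python3 an.py | tail -3
```

```text
q 426.5 r 70.0 Ft 7.8 Fr -4.1
q 441.2 r 70.1 Ft 8.8 Fr -2.2
q 456.0 r 70.1 Ft 10.0 Fr -1.2
```

```bash
(python3 -m creep '[{"dx":0.0022,"dy":-0.0089,"dz":0,"yaw":0,"hand":0.01},{"dx":0.0055,"dy":-0.0174,"dz":0,"yaw":0,"hand":0.01}]'
python3 -m creep '[{"dx":0.0044,"dy":-0.0080,"dz":0,"yaw":0,"hand":0.01},{"dx":0.0098,"dy":-0.0154,"dz":0,"yaw":0,"hand":0.01}]'
python3 -m creep '[{"dx":0.0063,"dy":-0.0066,"dz":0,"yaw":0,"hand":0.01},{"dx":0.0135,"dy":-0.0123,"dz":0,"yaw":0,"hand":0.01}]') >> log.txt; python3 an.py | tail -3
```

```text
q 470.9 r 70.0 Ft 8.6 Fr 0.5
q 486.0 r 70.0 Ft 9.5 Fr 2.3
q 501.1 r 70.0 Ft 8.4 Fr 3.8
```

```bash
(python3 -m creep '[{"dx":0.0078,"dy":-0.0048,"dz":0,"yaw":0,"hand":0.01},{"dx":0.0162,"dy":-0.0084,"dz":0,"yaw":0,"hand":0.01}]'
python3 -m creep '[{"dx":0.0088,"dy":-0.0026,"dz":0,"yaw":0,"hand":0.01},{"dx":0.0178,"dy":-0.0040,"dz":0,"yaw":0,"hand":0.01}]'
python3 -m creep '[{"dx":0.0092,"dy":-0.0002,"dz":0,"yaw":0,"hand":0.01},{"dx":0.0183,"dy":0.0008,"dz":0,"yaw":0,"hand":0.01}]') >> log.txt; python3 an.py | tail -3
```

```text
q 516.5 r 70.0 Ft 9.0 Fr 3.9
q 531.6 r 70.0 Ft 10.8 Fr 3.3
q 546.0 r 70.0 Ft 14.3 Fr 4.7
```

Touch shows as the force rising from 8.7 N at 516° to 10.8 N at 531.6° and 14.3 N at 546°. The expected full step gives 13.3 N, so touch is about 530°. The target is about 530+88 = 618° measured, with the command lagging about 4° ahead.

```bash
python3 rows.py 550 2 8 5
```

```text
550.0 (9.5,2.4) (18.5,6.0) (27.0,10.9) (34.7,16.9) (41.5,23.9)
590.0 (5.7,7.9) (10.3,16.5) (13.7,25.7) (15.7,35.3) (16.4,45.0)
```

```bash
python3 -m creep '[{"dx":0.0095,"dy":0.0024,"dz":0,"yaw":0,"hand":0.01},{"dx":0.0185,"dy":0.0060,"dz":0,"yaw":0,"hand":0.01},{"dx":0.0270,"dy":0.0109,"dz":0,"yaw":0,"hand":0.01},{"dx":0.0347,"dy":0.0169,"dz":0,"yaw":0,"hand":0.01},{"dx":0.0415,"dy":0.0239,"dz":0,"yaw":0,"hand":0.01}]' >>log.txt;python3 -m creep '[{"dx":0.0057,"dy":0.0079,"dz":0,"yaw":0,"hand":0.01},{"dx":0.0103,"dy":0.0165,"dz":0,"yaw":0,"hand":0.01},{"dx":0.0137,"dy":0.0257,"dz":0,"yaw":0,"hand":0.01}]' >>log.txt; python3 an.py | tail -2
```

```text
q 586.3 r 70.0 Ft 14.8 Fr 3.6
q 610.5 r 70.1 Ft 15.2 Fr 1.7
```

```bash
python3 -m creep '[{"dx":0.0011,"dy":0.0045,"dz":0,"yaw":0,"hand":0.01},{"dx":0.0019,"dy":0.009,"dz":0,"yaw":0,"hand":0.01},{"dx":0.0019,"dy":0.009,"dz":0,"yaw":0,"hand":0.01},{"dx":0.0019,"dy":0.009,"dz":0,"yaw":0,"hand":0.01}]' >>log.txt; python3 an.py | tail -1
```

```text
q 618.9 r 69.9 Ft 12.5 Fr 2.4
```

618.9° measured, about 89° past touch. I'll relieve the load, open, rise, and check that the crank stayed.

```bash
python3 -m creep '[{"dx":-0.0005,"dy":-0.002,"dz":0,"yaw":0,"hand":0.01},{"dx":-0.0005,"dy":-0.003,"dz":0,"yaw":0,"hand":0.01}]' >>log.txt; python3 an.py | tail -1
python3 -m creep '[{"dx":0,"dy":0,"dz":0,"yaw":0,"hand":0.055},{"dx":0,"dy":0,"dz":0,"yaw":0,"hand":0.055},{"dx":0,"dy":0,"dz":0,"yaw":0,"hand":0.055},{"dx":0,"dy":0,"dz":0,"yaw":0,"hand":0.055},{"dx":0,"dy":0,"dz":0,"yaw":0,"hand":0.055},{"dx":0,"dy":0,"dz":-0.02,"yaw":0,"hand":0.055},{"dx":0,"dy":0,"dz":-0.05,"yaw":0,"hand":0.055},{"dx":0,"dy":0,"dz":-0.09,"yaw":0,"hand":0.055}]'
python3 -m creep '[{"dx":0.05,"dy":0,"dz":-0.02,"yaw":0,"hand":0.055},{"dx":0.1,"dy":0,"dz":-0.02,"yaw":0,"hand":0.055},{"dx":0.15,"dy":0,"dz":-0.02,"yaw":0,"hand":0.055},{"dx":0.2,"dy":0,"dz":-0.02,"yaw":0,"hand":0.055},{"dx":0.25,"dy":0,"dz":-0.02,"yaw":0,"hand":0.055},{"dx":0.3,"dy":0,"dz":-0.02,"yaw":0,"hand":0.055},{"dx":0.3,"dy":0,"dz":-0.02,"yaw":0,"hand":0.055},{"dx":0.3,"dy":0,"dz":-0.02,"yaw":0,"hand":0.055}]'
python3 - <<'E'
from workcell import grab_frame
import cv2
s=grab_frame("scene")[140:260,190:340,::-1];t=grab_frame("top")[140:240,150:300,::-1]
cv2.imwrite("pics/f1.png",cv2.resize(cv2.vconcat([s,t]),None,fx=2.7,fy=2.7,interpolation=cv2.INTER_CUBIC))
E
```

```text
q 618.7 r 70.0 Ft 3.5 Fr 1.4
time_s: 16.15
ee_pos: [530.6, 67.9, 366.8]
ee_rot: [-179.8, 0.0, 86.1]
force: [0.6, -0.2, 0.4]
gripper_width: 55.0
time_s: 16.95
ee_pos: [551.5, 368.5, 386.1]
ee_rot: [-179.9, 0.1, 86.2]
force: [-0.0, -0.5, -0.1]
gripper_width: 55.2
```

View pics/f1.png

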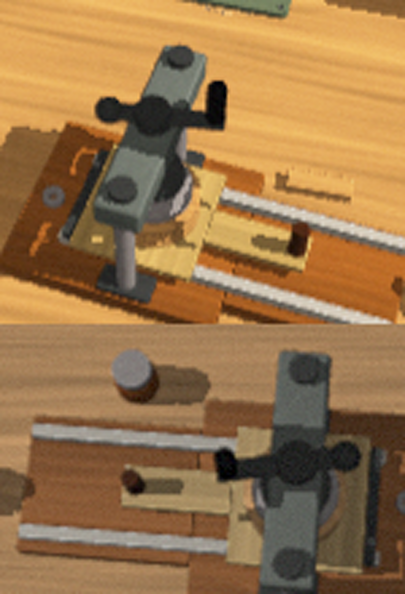

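The final view shows the crank's grip towards the tray side, scene (270.4,178.1) and top (233.7,191.9). The tray is home, and the jar, nut and offcut are in place. I'll make a quick check and hand in.

Run:
```python
from h import *
p,e=tri((270.4,178.1),(233.7,191.9)); d=p[:2]-[539.2,-.7]; x,y=np.array([[.9977,-.068],[.068,.9977]])@d
print(p.round(1),e,"q",360+np.degrees(np.arctan2(-y,x))%360)
from workcell import workorder
workorder.job_done()
```

```text
[529.9  69.5 278.8] 4.82458649778823 q 618.5485263202419
the job is handed in; nothing more can be done
```

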